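# Wedge the drooping lens stage level

### The arm

A 6-joint arm with a two-finger parallel gripper is mounted at the origin on the work surface. World frame = base frame: x ahead of the robot, y to its left, z up, the work surface at z = 0. Lengths are in m, angles in degrees, forces in N, time in s.
With the tool pointing down it reaches from about 0.4 to 0.825 m from the base axis. Payload 7 kg.
Tool frame: the origin (TCP) lies between the finger pads; the fingertips stand ctrl.tip_extent ahead of it and the grasp point (between the pads) lies 2 mm behind it (ctrl.tip_extent is the distance from the TCP to the fingertips, in m); z points along the fingers, y is the direction in which the jaws open and shut (so a half turn about z gives the same grasp; the last joint's range is limited). The gripper opens to 88 mm and grips with 3 to 60 N. Pads are 19 mm wide; open, the fingers measure 130 mm over their backs; the gripper's body (78 mm by 193 mm) begins 47 mm behind the grasp point.
Start: joints at [-51.732, 20.546, 0.682, 0, -70.136, -16.507], TCP at [0.25, -0.627, 0.244] pointing down, gripper open.
Joint ranges: [-176.03, 176.03], [-82.01, 121.73], [-58.28, 71.71], [-173.87, 95.51], [-174.79, -0.11], [-173.66, 173.66]. Speed limits (degrees/s): [136.94, 136.94, 172.46, 180, 180, 180].

### API

Orientations are given as [roll, pitch, yaw] about the fixed x, y, z axes, in that order (R = Rz(yaw) Ry(pitch) Rx(roll)).
In Python, from plant import ctrl gives the robot as it stands.
- The arm moves only by the shell command python3 -m handwheel 'ROWS' [OPENING]. ROWS is JSON, a list of rows, each a list of 6 numbers: the shift along the tool's x, y, z in m, then the turn, a rotation vector about the tool's x, y, z in rad. In form: [[dx, dy, dz, ax, ay, az], ...]. A call has 1 to 8 rows; each row is the pose to reach, as a shift and turn from the pose commanded when the call began, along the tool's axes at that moment; what a row does not reach only later rows make up. A row lasts 1/8 s, in which the tool goes at most 62.5 mm and 10.7 degrees, less where a joint would pass 70% of its speed; a pose out of reach is approached as far as the arm can. A call with a gripper value outside its range is refused whole. OPENING is the closure, from -1 (fully open) to 1 (shut), so that 0 is half open, set as the call begins (- or left out, the last holds). The fingers move at their own pace and stop on an object; the grip force is fixed at half the most. Time passes only in rows, so rows that repeat a pose let the fingers close. It gives the time, the measured TCP pose, the force and the opening at its end, in the units of the state.
- ctrl.get_obs(): the state, without advancing time (a new reading comes with each control period).
- ctrl.snapshot(name): name is "scene" or "top" or "wrist"; returns a dict with "img" (480x640x3 uint8, blue, green, red), "fx", "fy", "cx", "cy" (pixels), "distortion" ([k1, k2, p1, p2, k3] as OpenCV has them; the pictures are not rectified), "R" (3x3) and "t" (3): a world point X has camera coordinates R X + t. Camera axes: x right, y down, z forward; pixel columns grow to the right and rows downward; lengths in m; the calibration is good to about 2 mm. A picture is of the moment at which its call begins. There is no depth.
- ctrl.close_job(): hands the job in, once; it reports no verdict.
The state is a dict: "clock": time; "joint_pos": joint angles; "qvel": joint speeds; "tau": joint torques, N m; "tool_pos": TCP position; "orientation": TCP orientation; "force": force on the tool from outside, world axes, zero at the start; "moment": the same for the moment, N m; "opening": finger opening in m.
Only numpy, scipy, OpenCV 4.12 (cv2) and the standard library are available. Lean on these libraries where they do the work, as an engineer would, in place of code of your own. Each camera call takes 0.05 s, during which the arm holds its last target.

### The job

The brass stage that carries the magnifier droops at its front. Slide the tapered boxwood wedge, thin end first and flat on the bench, squarely under the middle of the stage's front lip and push it in until the stage is level, up against its stops and wedged tight, so that it stays so when you let go. Do not ram it, do not lift or lean on the stage or its stand, and leave the other things on the bench where they are.

Things in the scene. Friction and masses are not known exactly. Their poses are not given: they have to be found in the camera images.
- stand: Fixed cast-iron stand, 200 mm wide, 250 mm long. Origin on its centre line straight below the level stage's front lip, at the feet's underside, let 0 to 5 mm into the bench (its z is -5 to 0 mm; bench top z = 0). x points from lip to hinge, the way the wedge goes; z up. Clear under the stage for |y| < 65 mm up to x = 170 mm. Side rails (20 mm high) begin at x = 30 mm. The crank plays no part.
- stop (a point): Point between the two rigid stop fingers, at the height of their undersides, 50 mm behind the lip; each finger (top 44 mm above the stand's origin) juts from a side post at y = +-78 mm inwards over a side edge of the stage, to y = +-45 mm.
- stage: Brass plate 154 x 108 x 6 mm, hinged at its far end; origin on the hinge axis, 150 mm behind and 33 mm above the stand's origin; axes parallel to the stand's when level. At the start it droops 0.075 rad (11 mm at the lip); it can be raised only to level, where it meets the stops. Its lip bears down with 2 to 4 N. A horn-ringed domed lens (68 mm across, top 30 mm above the hinge) is fixed 88 mm behind the lip.
- lip (a point): Lowest line, at mid-width, of the stage's front lip: a round brass bar of 8 mm diameter, 108 mm long, along y. With the stage level it is 26 mm above the stand's origin, so 21 to 26 mm above the bench.
- wedge: Loose plain boxwood wedge, 140 mm long (x), 36 mm wide (y), 80 g. Origin at the centre of its flat underside. x points to the thin end, 4 mm thick, at x = 70 mm; it thickens evenly to 32 mm at the blunt butt. When it first bites under the lip it may stick at 8 to 15 N; then raising the stage takes 2 to 7 N, and steeply more at the stops: a push of 15 to 30 N there wedges it tight.
- wedge_mid (a point): Middle of the wedge, half-way up (9 mm above its underside), axes as the wedge's. Friction 0.5 to 0.7: the wedge stays where it is pushed and does not slip back. Once it is tight only 30 to 55 mm of its butt end stays outside the lip.
- wedge_butt (a point): Centre of the wedge's butt, a flat upright face 36 mm wide and 32 mm high; axes as the wedge's (x points into the wedge).
- slat: Bystander: loose boxwood slat of even thickness, 140 x 36 x 12 mm, no taper; origin at the centre of its underside.
- weight: Bystander: dull pewter weight with a small top knob, 48 mm across, 56 mm high; origin at the centre of its underside.
- knob_a: Bystander: black ebonite knurled knob, 34 mm across, 23 mm high; origin at the centre of its underside.
- knob_b: Bystander: another black ebonite knurled knob, same size; origin at the centre of its underside.
There are look-alikes about, which are no part of the job. Of the things like the wedge, leave any that is blue or grey; of the rest the larger one is meant.

How it is judged:
By the outcome, as a careful person would: the job done as asked, in the order asked, and still so for the second after the job is handed in, with the robot touching nothing.
It also fails if it takes over 51 s, if anything falls off the work surface, if the arm or the gripper's body presses on something with over 40 N, if the wrist force passes 120 N, or if a joint passes its speed limit or range.

## Working session

There is one attempt and no reset: what is moved stays moved. The work goes in short steps, Python scripts to look and compute and a shell command to move; the robot and the scene stay as the last step left them, time stands still between calls to the robot, and variables do not carry over. Pictures are saved under pics/ and viewed, and the job is handed in when it is done.

```bash
mkdir -p pics; ls; cat > h.py <<'E'
import numpy as np, cv2, json
from plant import ctrl
def snap(name,fn):
    s=ctrl.snapshot(name); cv2.imwrite('pics/%s.png'%fn,s['img'])
    np.savez('pics/%s.npz'%fn,**{k:np.array(v) for k,v in s.items()})
    return s
def load(fn): return dict(np.load('pics/%s.npz'%fn))
def K(s): return np.array([[s['fx'],0,s['cx']],[0,s['fy'],s['cy']],[0,0,1]],float)
def ray(s,uv):
    p=cv2.undistortPoints(np.array([[uv]],float),K(s),np.array(s['distortion'],float))[0,0]
    R=np.array(s['R']);t=np.array(s['t'])
    return -R.T@t, R.T@np.array([p[0],p[1],1.])
def onz(s,uv,z):
    o,d=ray(s,uv); return o+d*(z-o[2])/d[2]
def tri(obs):
    A=np.zeros((3,3));b=np.zeros(3);L=[]
    for s,uv in obs:
        o,d=ray(s,uv);d=d/np.linalg.norm(d);P=np.eye(3)-np.outer(d,d);A+=P;b+=P@o;L.append((o,d))
    X=np.linalg.solve(A,b)
    return X,[np.linalg.norm(np.cross(X-o,d)) for o,d in L]
def proj(s,X):
    R=np.array(s['R']);t=np.array(s['t']).reshape(3,1)
    return cv2.projectPoints(np.array(X,float).reshape(-1,3),cv2.Rodrigues(R)[0],t,K(s),np.array(s['distortion'],float))[0][:,0]
def crop(fn,x0,y0,x1,y1,k,out):
    im=cv2.imread('pics/%s.png'%fn)[y0:y1,x0:x1]
    cv2.imwrite('pics/%s.png'%out,cv2.resize(im,None,fx=k,fy=k,interpolation=cv2.INTER_CUBIC))
E
python3 - <<'E'
from h import *
for n in('scene','top','wrist'): snap(n,n+'0')
o=ctrl.get_obs(); print(o, ctrl.tip_extent)
E
```

```text
pics
{'clock': 0.15, 'joint_pos': array([-5.17316790e+01,  2.05836574e+01,  6.46207139e-01, -1.31187491e-02,
       -7.01352465e+01, -1.65068188e+01]), 'qvel': array([-0.01757717, -0.13701695,  0.18207612,  0.06540833, -0.04185696,
        0.03111242]), 'tau': array([-1.04921139e-03, -5.83275819e+01,  2.93288916e+01,  7.00100675e+00,
        8.73333629e-03, -1.20231989e-04]), 'tool_pos': array([ 0.25009769, -0.62659529,  0.24282693]), 'orientation': array([ 1.79926795e+02, -8.83119700e-03, -1.58242958e+02]), 'force': array([0.0774158 , 0.6023518 , 0.22824284]), 'moment': array([ 0.00774392, -0.00808856, -0.07591047]), 'opening': 0.08767465037312512} 0.017
```

View pics/scene0.png

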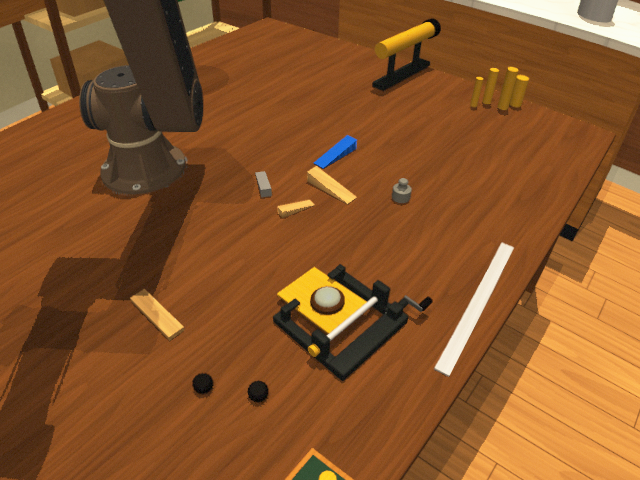

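View pics/top0.png

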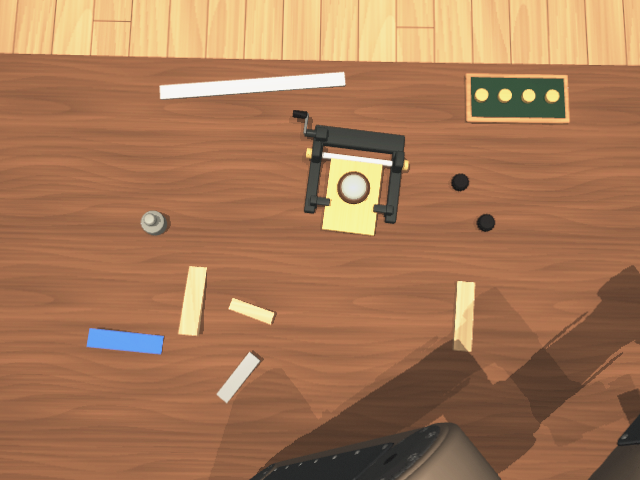

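View pics/wrist0.png

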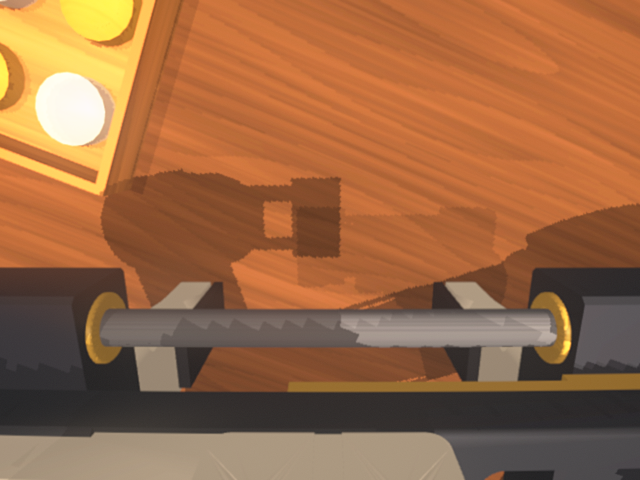

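Candidates: in top, boxwood at (193,300), small boxwood at (251,311), boxwood at (464,316) (likely the slat), blue (125,341) and grey (238,377). I'm enlarging these to check.

```bash
python3 - <<'E'
from h import *
crop('scene0',250,125,420,225,4.5,'c1')
crop('top0',160,250,290,350,6,'c2')
crop('top0',290,100,420,245,4,'c3')
crop('scene0',260,250,440,390,4.4,'c4')
crop('scene0',110,270,210,350,4,'c5')
E
```

```text
(no output)
```

View pics/c1.png

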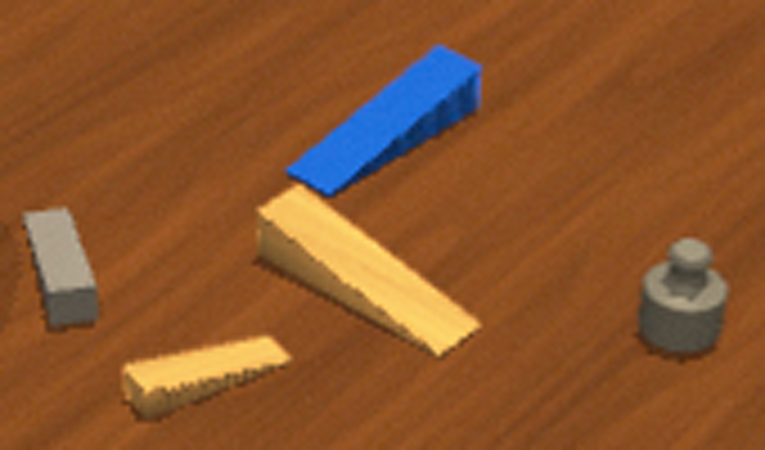

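View pics/c2.png

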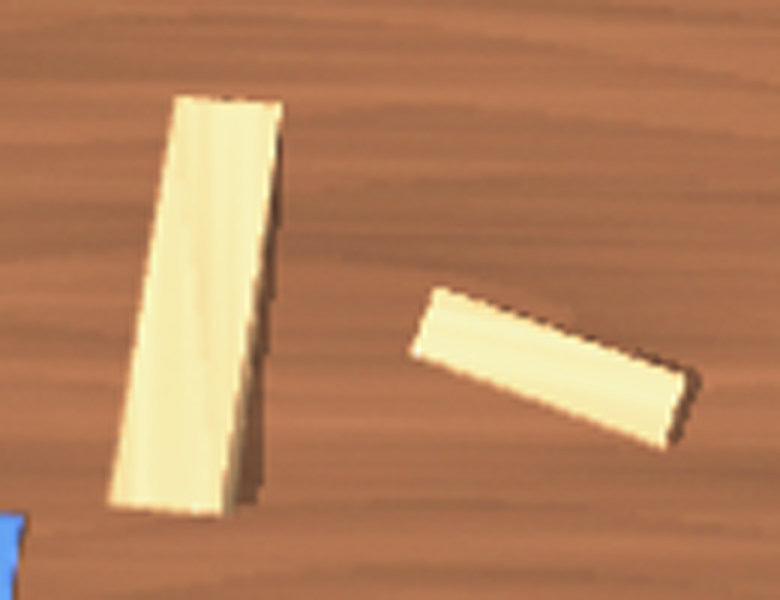

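View pics/c3.png

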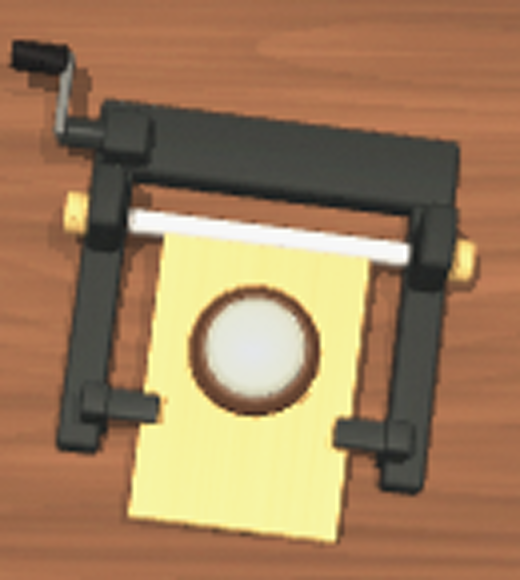

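View pics/c4.png

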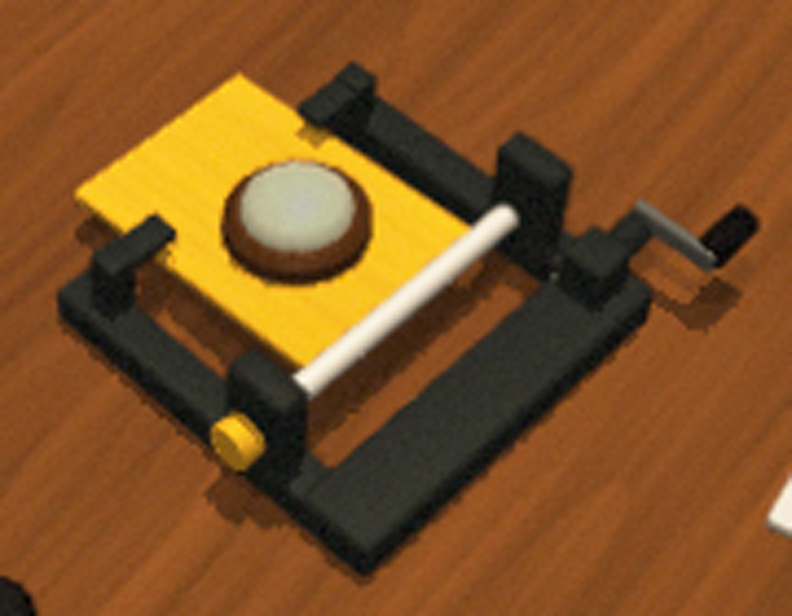

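View pics/c5.png

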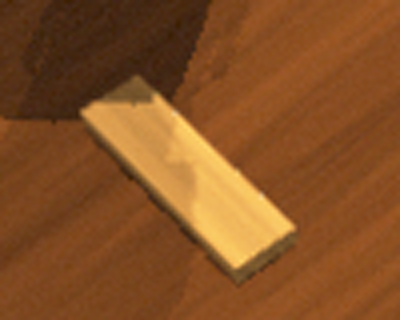

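```bash
python3 - <<'E'
from h import *
T=load('top0');S=load('scene0')
def c(u,v,k,x,y): return ((u+.5)/k-.5+x,(v+.5)/k-.5+y)
t2=lambda u,v:c(u,v,6,160,250); s1=lambda u,v:c(u,v,4.5,250,125)
t3=lambda u,v:c(u,v,4,290,100); s4=lambda u,v:c(u,v,4.4,260,250)
def P(n,a,b):
    X,r=tri([(T,a),(S,b)]);print(n,X.round(4),np.round(r,4))
    return X
print('cam',-T['R'].T@T['t'],-S['R'].T@S['t'])
P('thinA',t2(175,96),s1(481,324));P('thinB',t2(282,103),s1(440,355))
P('buttA',t2(108,503),s1(300,184));P('buttB',t2(222,515),s1(258,210))
P('lipL/R',t3(128,516),s4(240,75));P('lip',t3(338,542),s4(78,195))
for nm,uv,z in [('thinA',t2(175,96),.004),('thinB',t2(282,103),.004),('buttA',t2(108,503),.032),('buttB',t2(222,515),.032),('lipA',t3(128,516),.024),('lipB',t3(338,542),.024)]:
    print(nm,onz(T,uv,z).round(4))
E
```

```text
cam [0.35589629 0.01427386 1.27726441] [ 1.06475213 -0.58015434  0.80204873]
thinA [ 0.5329  0.27   -0.0008] [0.001 0.001]
thinB [ 0.5311  0.2331 -0.0011] [0.0009 0.0009]
buttA [0.3928 0.2796 0.0274] [0.0011 0.0011]
buttB [0.39   0.2424 0.0278] [0.0019 0.0019]
lipL/R [ 0.6126 -0.0032  0.0169] [0.0014 0.0014]
lip [ 0.6015 -0.1109  0.0167] [0.0023 0.0023]
thinA [0.5315 0.2683 0.004 ]
thinB [0.5297 0.2316 0.004 ]
buttA [0.3919 0.2779 0.032 ]
buttB [0.3886 0.2402 0.032 ]
lipA [ 0.6102 -0.0041  0.024 ]
lipB [ 0.5986 -0.1119  0.024 ]
```

Choice: the wedge is at top (193,300), scene (331,185). It is full size, boxwood and tapered, with its thin end (scene 349,200) towards the stage. The piece at top (464,316) is even in thickness, so it is the slat. The piece at top (251,311) is the small look-alike. Next I work out the wrist camera mounting and the move.

```bash
cat >> h.py <<'E'
from scipy.spatial.transform import Rotation as Ro
def pose():
    o=ctrl.get_obs(); return np.array(o['tool_pos']),Ro.from_euler('xyz',o['orientation'],degrees=True)
def delta(p,yaw):
    p0,R0=pose(); Rt=Ro.from_euler('xyz',[180,0,yaw],degrees=True)
    d=R0.inv().apply(np.array(p)-p0); r=(R0.inv()*Rt).as_rotvec()
    print('delta',d.round(4),r.round(4),'deg',np.degrees(np.linalg.norm(r)).round(1))
def st():
    o=ctrl.get_obs(); print('t',round(o['clock'],2),'p',o['tool_pos'].round(4),'o',o['orientation'].round(2),'F',o['force'].round(2),'M',o['moment'].round(2),'op',round(o['opening'],4))
E
python3 - <<'E'
from h import *
W=load('wrist0'); p,R=pose()
print(R.inv().apply(-W['R'].T@W['t']-p), R.inv().as_matrix()@W['R'].T, W['fx'])
delta([0.42,0.12,0.30],176)
E
```

```text
[ 6.65807472e-02  3.05451234e-05 -1.40242029e-01] [[-7.44023725e-04 -9.68446429e-01 -2.49220706e-01]
 [ 9.99999108e-01 -9.96884974e-04  8.88395810e-04]
 [-1.10880813e-03 -2.49219823e-01  9.68446307e-01]] 402.33031819549245
delta [-0.4345  0.6305 -0.0564] [ 1.200e-03 -4.000e-04  4.495e-01] deg 25.8
```

```bash
python3 - <<'E'
from h import *
delta([0.50,-0.055,0.25],174)
E
```

```text
delta [-0.444   0.4383 -0.0067] [ 0.0012 -0.0005  0.4845] deg 27.8
```

```bash
python3 -m handwheel '[[-0.444,0.438,-0.007,0,0,0.485],[-0.444,0.438,-0.007,0,0,0.485],[-0.444,0.438,-0.007,0,0,0.485],[-0.444,0.438,-0.007,0,0,0.485],[-0.444,0.438,-0.007,0,0,0.485],[-0.444,0.438,-0.007,0,0,0.485],[-0.444,0.438,-0.007,0,0,0.485],[-0.444,0.438,-0.007,0,0,0.485]]'; python3 -c "
from h import *
st();delta([0.50,-0.055,0.25],174)"
```

```text
clock: 1.15
tool_pos: [0.4496, -0.17, 0.2494]
orientation: [180.0, 0.0, 174.0]
force: [1.7, -0.4, -0.2]
opening: 0.0872
t 1.15 p [ 0.4496 -0.17    0.2494] o [1.8000e+02 3.0000e-02 1.7398e+02] F [ 1.72 -0.39 -0.2 ] M [-0.06 -0.26 -0.  ] op 0.0872
delta [-0.038   0.1197 -0.0006] [ 0.0001  0.0006 -0.0004] deg 0.0
```

```bash
python3 -m handwheel '[[-0.038,0.12,0,0,0,0],[-0.038,0.12,0,0,0,0],[-0.038,0.12,0,0,0,0],[-0.038,0.12,0,0,0,0]]'; python3 -c "
from h import *
st();snap('wrist','w1')"
```

```text
clock: 1.65
tool_pos: [0.4994, -0.0564, 0.2488]
orientation: [-180.0, -0.0, 174.0]
force: [0.3, -0.2, 0.0]
opening: 0.0876
t 1.65 p [ 0.4994 -0.0564  0.2488] o [-1.7999e+02 -5.0000e-02  1.7404e+02] F [ 0.34 -0.16  0.01] M [-0.09  0.06 -0.03] op 0.0876
```

View pics/w1.png

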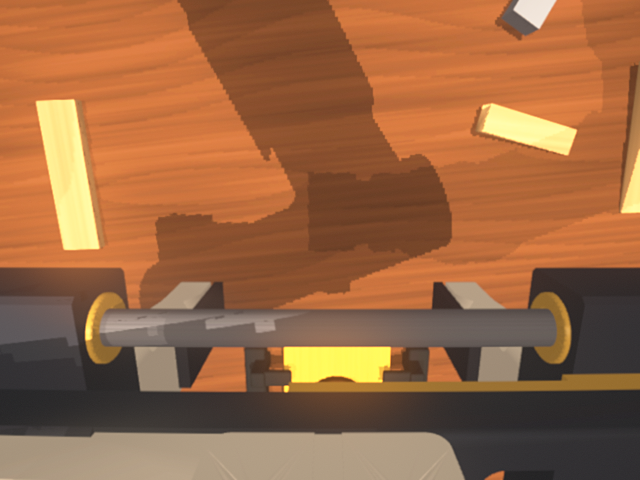

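The lip is hidden behind the gripper here (stage at (337,365)), so I'm moving forward to see it unobstructed.

```bash
python3 -m handwheel '[[-0.16,0.022,0,0,0,0],[-0.16,0.022,0,0,0,0],[-0.16,0.022,0,0,0,0],[-0.16,0.022,0,0,0,0],[-0.16,0.022,0,0,0,0]]'; python3 -c "
from h import *
st();snap('wrist','w2')"
python3 -m handwheel '[[-0.16,0.102,0.0,0,0,0],[-0.16,0.102,0,0,0,0],[-0.16,0.102,0.0,0,0,0],[-0.16,0.102,0.0,0,0,0]]'; python3 -c "
from h import *
st();snap('wrist','w3')"
```

```text
clock: 2.33
tool_pos: [0.6602, -0.053, 0.2488]
orientation: [-180.0, -0.1, 173.9]
force: [-0.6, -0.8, 0.4]
opening: 0.0877
t 2.33 p [ 0.6602 -0.053   0.2488] o [-1.7999e+02 -6.0000e-02  1.7386e+02] F [-0.63 -0.81  0.42] M [-0.03  0.03  0.03] op 0.0877
clock: 2.88
tool_pos: [0.8322, 0.0349, 0.2449]
orientation: [-179.9, -0.2, 174.0]
force: [-0.4, -0.0, -1.6]
opening: 0.0879
t 2.88 p [0.8322 0.0349 0.2449] o [-179.95   -0.24  174.04] F [-0.41 -0.   -1.56] M [-0.03  0.05  0.02] op 0.0879
```

View pics/w2.png

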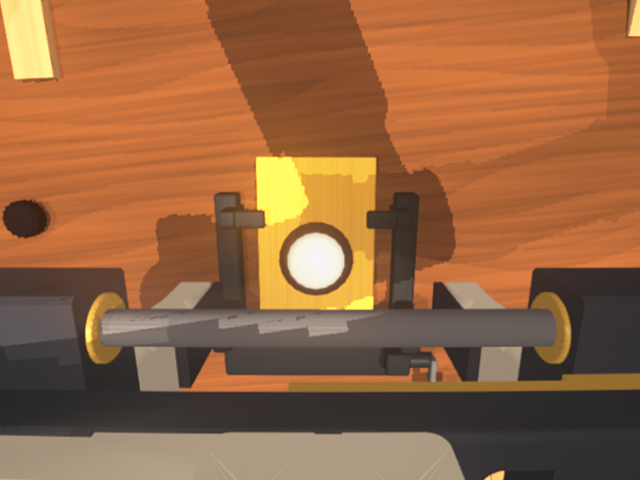

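View pics/w3.png

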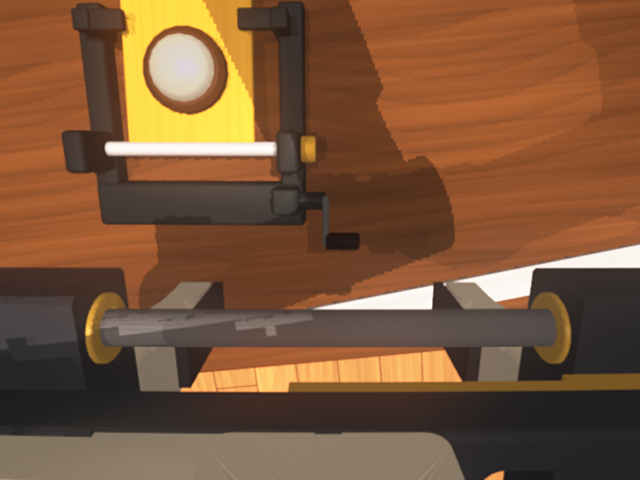

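w2 shows the lip edge from (256,157) to (377,157), almost exactly across the picture. The second move overshot because its shift counted again, which did no harm. I'll take a second stage view on the way to the wedge.

```bash
python3 -m handwheel '[[0.17,0.05,0,0,0,0],[0.17,0.05,0,0,0,0],[0.17,0.05,0,0,0,0],[0.17,0.05,0,0,0,0],[0.17,0.05,0,0,0,0]]'; python3 -c "
from h import *
st();snap('wrist','w4')
crop('w4',150,120,400,280,3.2,'c6');crop('w2',210,140,430,300,3.6,'c7')
delta([0.50,0.25,0.25],176)"
```

```text
clock: 3.55
tool_pos: [0.6666, 0.1, 0.2515]
orientation: [179.9, 0.2, 174.0]
force: [0.8, -0.1, -0.1]
opening: 0.0877
t 3.55 p [0.6666 0.1    0.2515] o [1.7992e+02 1.7000e-01 1.7398e+02] F [ 0.81 -0.06 -0.12] M [-0.06 -0.03 -0.06] op 0.0877
delta [0.182  0.1316 0.0005] [ 0.001   0.0021 -0.0358] deg 2.1
```

View pics/w4.png

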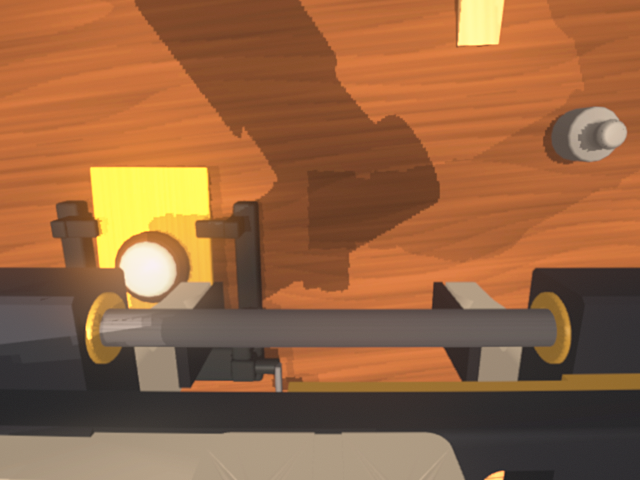

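View pics/c7.png

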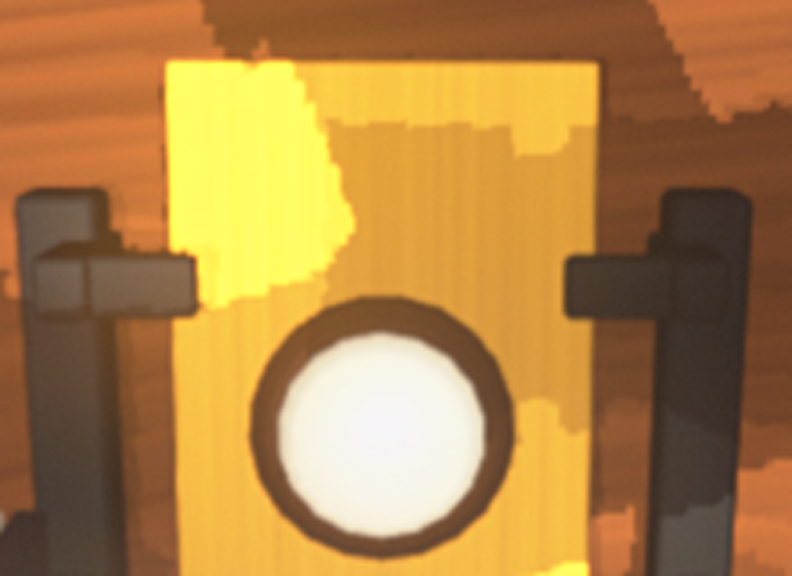

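```bash
python3 - <<'E'
from h import *
A=load('w2');B=load('w4');T=load('top0');S=load('scene0')
l=[[(A,(256.1,156.9)),(B,(91.5,167.5))],[(A,(376.7,157.2)),(B,(209,167.5))]]
tt=[(374.4,235.4),(321.9,228.9)];ss=[(277.6,294.2),(314.4,266.9)]
X=[]
for i in(0,1):
    a=tri(l[i]); b=tri(l[i]+[(T,tt[i]),(S,ss[i])]); print(a[0].round(4),np.round(a[1],4),b[0].round(4),np.round(b[1],4)); X.append((a[0],b[0],onz(A,l[i][0][1],.02)))
for k in range(3):
    d=X[1][k]-X[0][k]; print('mid',((X[0][k]+X[1][k])/2).round(4),'len',np.linalg.norm(d[:2]).round(4),'theta',np.degrees(np.arctan2(-d[0],d[1])).round(2))
E
python3 -m handwheel '[[0.182,0.132,0,0,0,-0.036],[0.182,0.132,0,0,0,-0.036],[0.182,0.132,0,0,0,-0.036],[0.182,0.132,0,0,0,-0.036],[0.182,0.132,0,0,0,-0.036]]'; python3 -c "
from h import *
st();snap('wrist','w5')"
```

```text
[ 0.6016 -0.1115  0.0184] [0.0001 0.0001] [ 0.6017 -0.1116  0.017 ] [0.0002 0.0006 0.0028 0.0032]
[ 0.6137 -0.0032  0.0181] [0.0001 0.0001] [ 0.6132 -0.0034  0.0166] [0.0006 0.0006 0.0025 0.0015]
mid [ 0.6076 -0.0573  0.0182] len 0.109 theta -6.34
mid [ 0.6074 -0.0575  0.0168] len 0.1088 theta -6.09
mid [ 0.6075 -0.0573  0.02  ] len 0.1085 theta -6.34
clock: 4.22
tool_pos: [0.4993, 0.2522, 0.2495]
orientation: [180.0, 0.0, 176.2]
force: [0.4, -0.7, 0.5]
opening: 0.0875
t 4.22 p [0.4993 0.2522 0.2495] o [1.7997e+02 2.0000e-02 1.7615e+02] F [ 0.41 -0.68  0.47] M [-0.03 -0.13  0.  ] op 0.0875
```

View pics/w5.png

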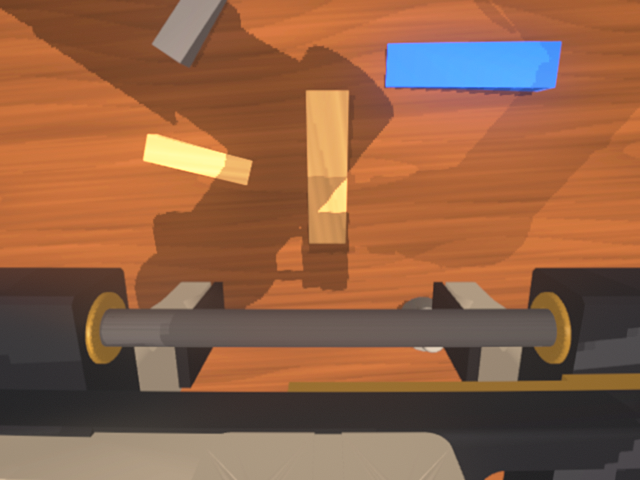

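```bash
python3 - <<'E'
from h import *
crop('w5',280,70,400,260,3,'c8')
E
python3 -m handwheel '[[-0.03,-0.06,0,0,0,0],[-0.03,-0.06,0,0,0,0],[-0.03,-0.06,0,0,0,0]]'; python3 -c "
from h import *
st();snap('wrist','w6');crop('w6',160,40,460,265,2.6,'c9')"
```

```text
clock: 4.65
tool_pos: [0.5267, 0.1878, 0.2488]
orientation: [-180.0, -0.0, 175.9]
force: [-0.8, 0.4, 0.5]
opening: 0.0875
t 4.65 p [0.5267 0.1878 0.2488] o [-1.7998e+02 -2.0000e-02  1.7586e+02] F [-0.8   0.36  0.49] M [ 0.03 -0.09 -0.03] op 0.0875
```

View pics/c8.png

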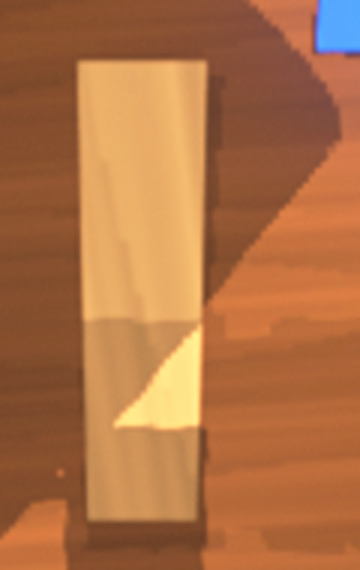

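View pics/c9.png

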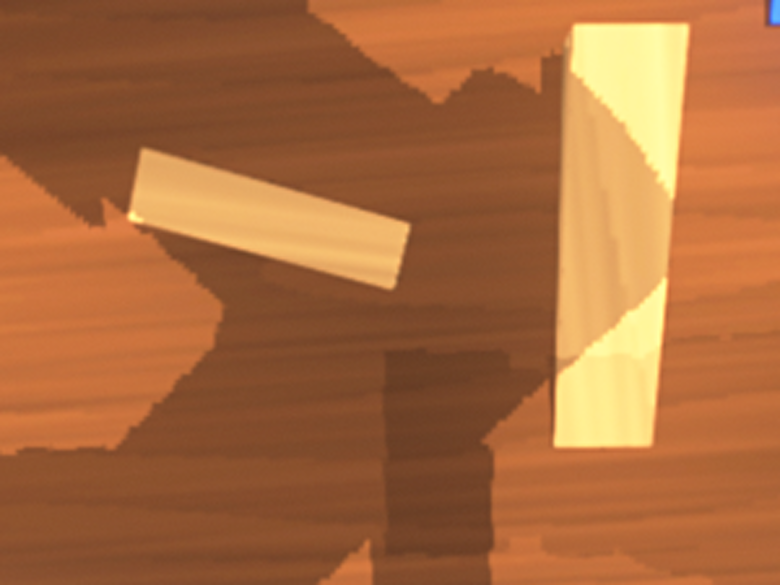

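```bash
python3 - <<'E'
from h import *
A=load('w5');B=load('w6')
a=lambda u,v:((u+.5)/3-.5+280,(v+.5)/3-.5+70); b=lambda u,v:((u+.5)/2.6-.5+160,(v+.5)/2.6-.5+40)
N=['bL','bR','tL','tR']
X=[tri([(A,a(*p)),(B,b(*q))]) for p,q in zip([(78,61),(207,61),(88,521),(197,521)],[(573,23),(689,24),(554,446),(653,446)])]
for n,x in zip(N,X): print(n,x[0].round(4),np.round(x[1],4))
X=np.array([x[0] for x in X]); bm=X[:2].mean(0);tm=X[2:].mean(0);d=tm-bm
yaw=np.arctan2(d[1],d[0]);print(bm.round(4),tm.round(4),np.linalg.norm(d[:2]).round(4),'yaw',np.degrees(yaw).round(2))
print('blue',onz(A,(386,88),.004).round(4),onz(A,(386,43),.004).round(4))
g=bm+0.014*d/np.linalg.norm(d); print(g)
delta([g[0],g[1],0.10],np.degrees(yaw)+180)
E
```

```text
bL [0.3906 0.2413 0.0311] [0.0003 0.0003]
bR [0.3935 0.2774 0.0331] [0. 0.]
tL [0.5307 0.2318 0.0031] [0.0003 0.0003]
tR [0.5323 0.2677 0.0076] [0. 0.]
[0.3921 0.2593 0.0321] [0.5315 0.2498 0.0053] 0.1398 yaw -3.93
blue [0.3908 0.3129 0.004 ] [0.3531 0.3142 0.004 ]
[0.40577127 0.25840411 0.02948319]
delta [0.1253 0.0612 0.1489] [-0.0002 -0.0003 -0.0026] deg 0.2
```

The wedge measures: butt mid (0.392, 0.259), height 32 mm, yaw -3.9°, length 140 mm, all matching the text. Now I approach above the butt end with the jaws part closed to clear the blue wedge.

```bash
python3 -m handwheel '[[0.125,0.061,0.02,0,0,-0.003],[0.125,0.061,0.05,0,0,-0.003],[0.125,0.061,0.10,0,0,-0.003],[0.125,0.061,0.149,0,0,-0.003],[0.125,0.061,0.149,0,0,-0.003],[0.125,0.061,0.149,0,0,-0.003]]' -0.2; python3 -c "
from h import *
st();delta([.4058,.2584,.021],-3.93+180);snap('scene','s1');crop('s1',230,60,430,210,4,'c10')"
```

```text
clock: 5.45
tool_pos: [0.4063, 0.2597, 0.1017]
orientation: [180.0, 0.1, 176.3]
force: [0.1, 0.9, 0.9]
opening: 0.0529
t 5.45 p [0.4063 0.2597 0.1017] o [1.7996e+02 7.0000e-02 1.7625e+02] F [0.09 0.91 0.89] M [ 0.   -0.06  0.02] op 0.0529
delta [ 0.0005 -0.0014  0.0807] [0.0008 0.0012 0.0031] deg 0.2
```

View pics/c10.png

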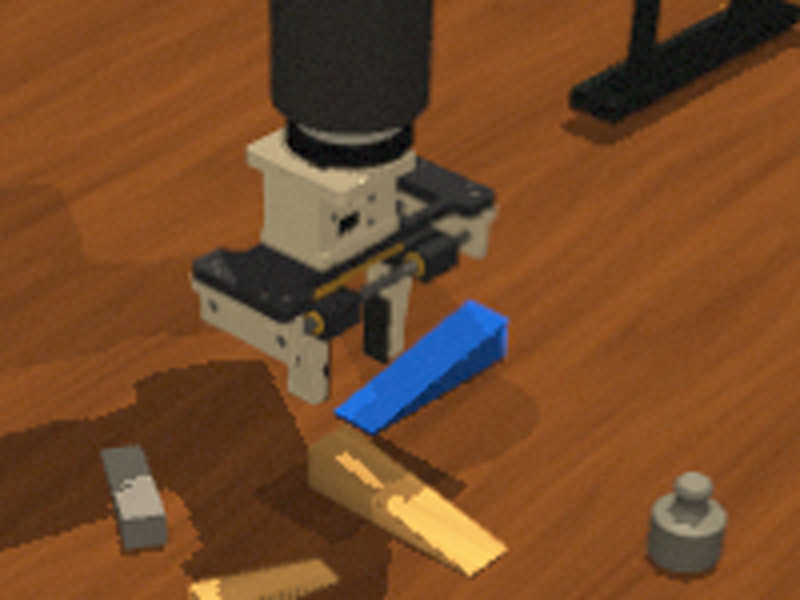

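```bash
python3 -m handwheel '[[0.0005,-0.0014,0.04,0,0,0.003],[0.0005,-0.0014,0.07,0,0,0.003],[0.0005,-0.0014,0.0805,0,0,0.003],[0.0005,-0.0014,0.0805,0,0,0.003]]' -0.2; python3 -c "
from h import *
st();delta([.4058,.2584,.021],-3.93+180);snap('wrist','w7')"
```

```text
clock: 6.0
tool_pos: [0.4054, 0.2577, 0.0205]
orientation: [180.0, 0.0, 176.0]
force: [0.9, -0.1, -0.1]
opening: 0.0524
t 6.0 p [0.4054 0.2577 0.0205] o [1.7996e+02 4.0000e-02 1.7603e+02] F [ 0.94 -0.12 -0.13] M [-0.05 -0.02  0.02] op 0.0524
delta [-0.0004  0.0007 -0.0005] [ 0.0007  0.0006 -0.0007] deg 0.1
```

View pics/w7.png

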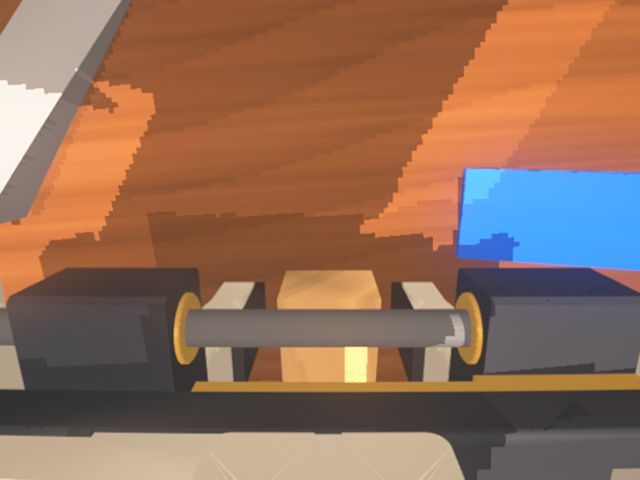

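The wedge butt (330,285) sits centred between the pads and the blue wedge is clear. Closing, then a small lift.

```bash
python3 -m handwheel '[[0,0,0,0,0,0],[0,0,0,0,0,0],[0,0,0,0,0,0],[0,0,0,0,0,0]]' 1; python3 -m handwheel '[[0,0,-0.02,0,0,0],[0,0,-0.05,0,0,0],[0,0,-0.07,0,0,0],[0,0,-0.07,0,0,0]]'; python3 -c "
from h import *
st();snap('scene','s2');crop('s2',230,60,430,210,4,'c11')"
```

```text
clock: 6.55
tool_pos: [0.405, 0.2577, 0.0205]
orientation: [179.9, 0.0, 176.1]
force: [-1.8, -0.7, 7.1]
opening: 0.0361
clock: 7.05
tool_pos: [0.4053, 0.258, 0.0912]
orientation: [179.8, 0.1, 176.0]
force: [-0.1, 0.2, -1.4]
opening: 0.0362
t 7.05 p [0.4053 0.258  0.0912] o [1.7983e+02 1.0000e-01 1.7604e+02] F [-0.08  0.2  -1.37] M [0.01 0.04 0.02] op 0.0362
```

View pics/c11.png

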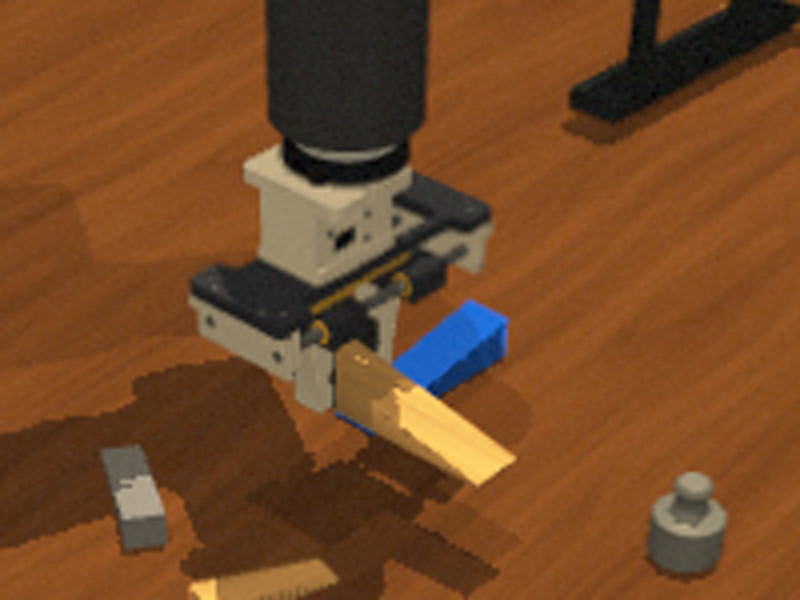

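```bash
python3 - <<'E'
from h import *
delta([.4519,-.0405,.09],173.8)
E
```

```text
delta [-0.0677 -0.2939 -0.0003] [0.0014 0.0006 0.0389] deg 2.2
```

```bash
python3 -m handwheel '[[-0.011,-0.049,0,0,0,0.005],[-0.022,-0.098,0,0,0,0.013],[-0.034,-0.147,0,0,0,0.02],[-0.045,-0.196,0,0,0,0.026],[-0.056,-0.245,0,0,0,0.032],[-0.068,-0.284,0,0,0,0.039],[-0.068,-0.294,0,0,0,0.039],[-0.068,-0.294,0,0,0,0.039]]'; python3 -c "
from h import *
st();delta([.4519,-.0405,.022],173.8)"
```

```text
clock: 8.1
tool_pos: [0.4515, -0.0413, 0.0889]
orientation: [-180.0, -0.1, 173.7]
force: [-0.3, 0.9, -0.6]
opening: 0.0357
t 8.1 p [ 0.4515 -0.0413  0.0889] o [-1.7997e+02 -9.0000e-02  1.7370e+02] F [-0.3   0.89 -0.59] M [-0.04 -0.01 -0.06] op 0.0357
delta [-0.0004  0.0009  0.0669] [-0.0005 -0.0016 -0.0017] deg 0.1
```

```bash
python3 -m handwheel '[[0,0.001,0.03,0,0,-0.002],[0,0.001,0.055,0,0,-0.002],[0,0.001,0.066,0,0,-0.002],[0,0.001,0.066,0,0,-0.002]]'; python3 -c "
from h import *
st();delta([.4519,-.0405,.022],173.8);snap('top','t1');crop('t1',280,100,420,310,2.85,'c12');snap('scene','s3');crop('s3',200,170,400,320,4,'c13')"
```

```text
clock: 8.6
tool_pos: [0.4519, -0.0393, 0.0232]
orientation: [-180.0, -0.1, 174.0]
force: [0.0, -0.5, 0.0]
opening: 0.0357
t 8.6 p [ 0.4519 -0.0393  0.0232] o [-1.7995e+02 -9.0000e-02  1.7399e+02] F [ 0.03 -0.5   0.01] M [-0.03  0.01 -0.03] op 0.0357
delta [-0.0001 -0.0012  0.0012] [-0.0008 -0.0016  0.0032] deg 0.2
```

View pics/c12.png

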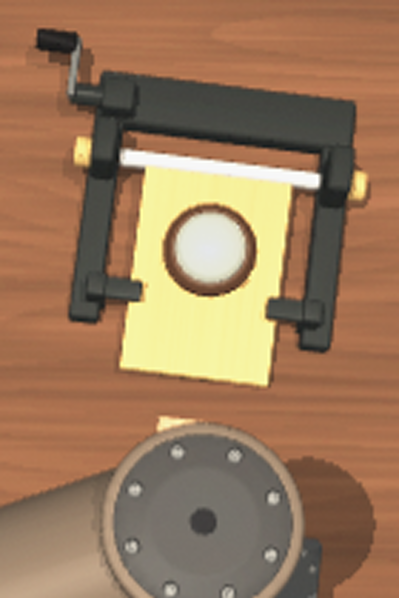

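View pics/c13.png

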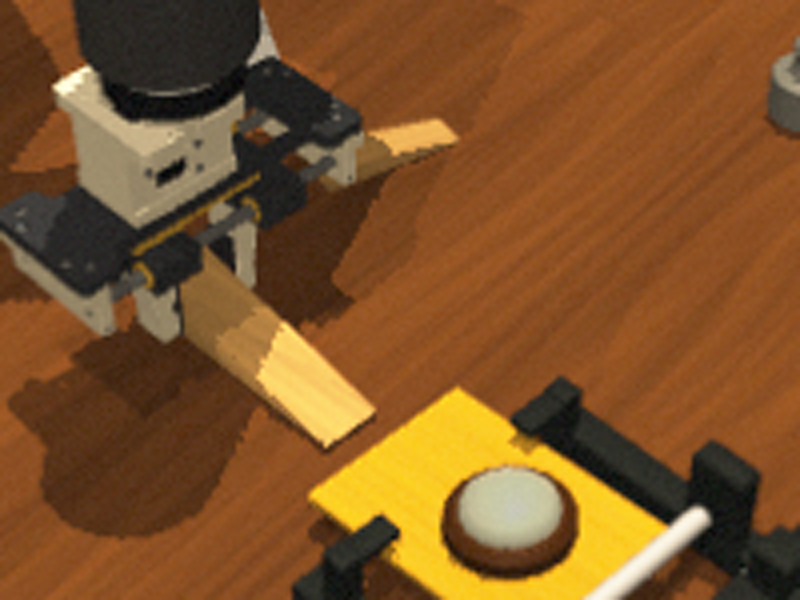

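Wedge and lip are square and in line: thin end at about (166,425) in c12, between lip corners (120,370) and (270,386), with the lateral check done from coordinates. Lowering to the bench, then creeping 45 mm in (thin end about 15 mm under the lip, before it bites).

```bash
python3 -m handwheel '[[0,-0.001,0.002,0,0,0.003],[-0.007,-0.001,0.0022,0,0,0.003],[-0.015,-0.001,0.0022,0,0,0.003],[-0.023,-0.001,0.0022,0,0,0.003],[-0.031,-0.001,0.0022,0,0,0.003],[-0.039,-0.001,0.0022,0,0,0.003],[-0.045,-0.001,0.0022,0,0,0.003],[-0.045,-0.001,0.0022,0,0,0.003]]'; python3 -c "
from h import *
st();delta(np.array([.4519,-.0405,.0205])+.045*np.array([.9942,-.108,0]),173.8);snap('scene','s4');crop('s4',200,170,400,320,4,'c14');snap('wrist','w8')"
```

```text
clock: 9.7
tool_pos: [0.4973, -0.0456, 0.0213]
orientation: [-180.0, -0.0, 173.7]
force: [-0.4, 0.4, -1.3]
opening: 0.0354
t 9.7 p [ 0.4973 -0.0456  0.0213] o [-180.     -0.    173.73] F [-0.38  0.35 -1.3 ] M [ 0.01  0.04 -0.05] op 0.0354
delta [0.0007 0.0002 0.0008] [-0.     -0.     -0.0012] deg 0.1
```

View pics/c14.png

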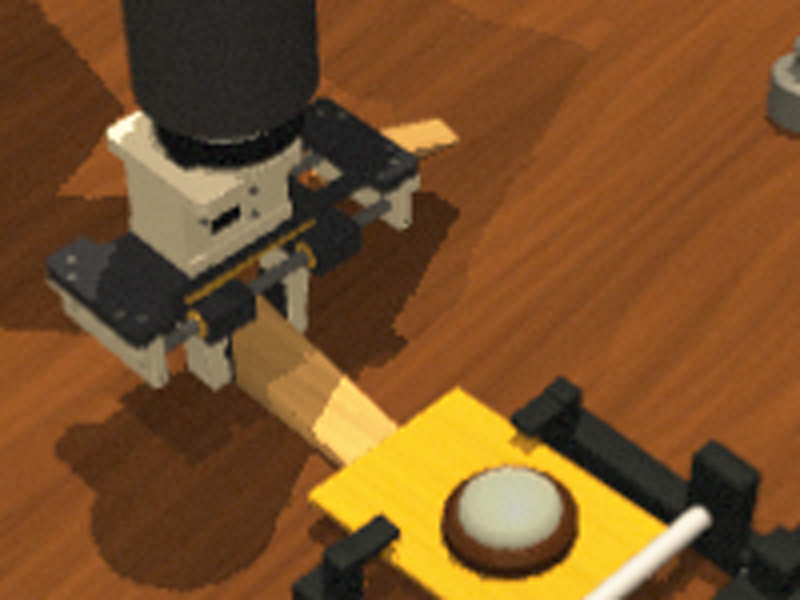

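The thin end is under the lip at (370,450) in c14, mid-width, with no contact force. Releasing and rising straight up.

```bash
python3 -m handwheel '[[0,0,0.0008,0,0,0],[0,0,0.0008,0,0,0]]';  python3 -m handwheel '[[0,0,0,0,0,0],[0,0,0,0,0,0],[0,0,0,0,0,0],[0,0,-0.03,0,0,0],[0,0,-0.06,0,0,0],[0,0,-0.06,0,0,0]]' -0.2;python3 -m handwheel '[[0.018,0,0,0,0,0],[0.037,0,0,0,0,0],[0.037,0,0,0,0,0],[0.037,0,0,0,0,0]]' 1; python3 -c "
from h import *
st();snap('wrist','w9');snap('scene','s5');crop('s5',200,170,400,320,4,'c15')"
```

```text
clock: 10.05
tool_pos: [0.4968, -0.0455, 0.0207]
orientation: [-180.0, -0.0, 173.7]
force: [-0.5, -1.2, -0.4]
opening: 0.0355
clock: 10.8
tool_pos: [0.4985, -0.0452, 0.0829]
orientation: [179.9, 0.3, 173.8]
force: [0.1, 0.1, -1.3]
opening: 0.0525
clock: 11.3
tool_pos: [0.4608, -0.0414, 0.0806]
orientation: [180.0, 0.0, 173.8]
force: [0.4, 0.0, -0.1]
opening: 0.0181
t 11.3 p [ 0.4608 -0.0414  0.0806] o [1.8000e+02 2.0000e-02 1.7376e+02] F [ 0.37  0.   -0.06] M [-0.04 -0.07 -0.01] op 0.0181
```

View pics/w9.png

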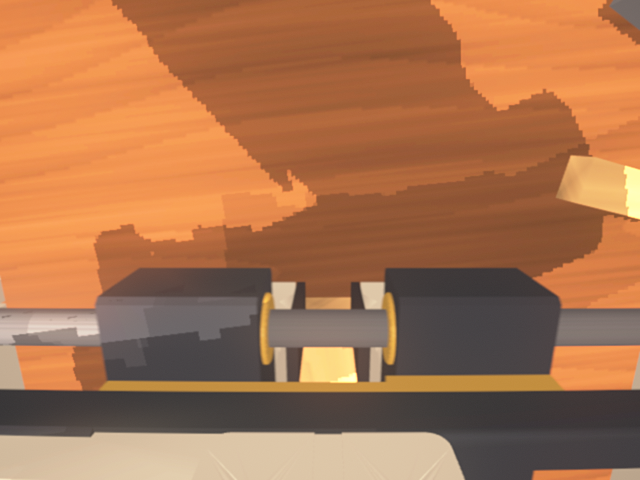

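View pics/c15.png

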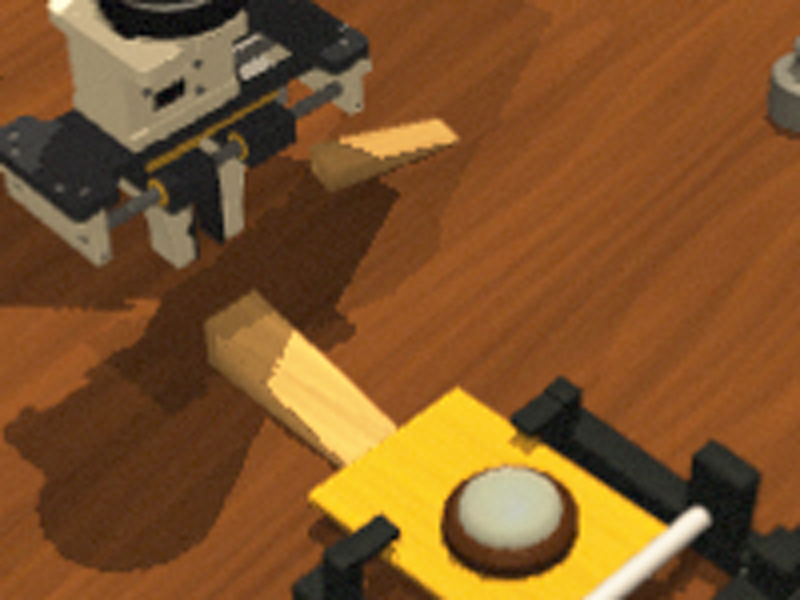

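```bash
python3 -m handwheel '[[0,0,0.03,0,0,0],[0,0,0.0575,0,0,0],[0,0,0.0575,0,0,0],[0,0,0.0575,0,0,0]]' 1; python3 -c "
from h import *
st();snap('scene','s6');crop('s6',200,170,400,320,4,'c16')"
python3 -m handwheel '[[-0.003,0,0,0,0,0],[-0.006,0,0,0,0,0],[-0.009,0,0,0,0,0],[-0.012,0,0,0,0,0],[-0.014,0,0,0,0,0],[-0.016,0,0,0,0,0],[-0.018,0,0,0,0,0],[-0.020,0,0,0,0,0]]'; python3 -c "
from h import *
st()"
```

```text
clock: 11.9
tool_pos: [0.4608, -0.0415, 0.0237]
orientation: [-180.0, 0.0, 173.8]
force: [0.4, -0.1, 0.3]
opening: 0.0009
t 11.9 p [ 0.4608 -0.0415  0.0237] o [-1.8000e+02  2.0000e-02  1.7376e+02] F [ 0.43 -0.1   0.3 ] M [ 0.01 -0.08 -0.03] op 0.0009
clock: 12.95
tool_pos: [0.4802, -0.0437, 0.0231]
orientation: [-180.0, -0.0, 173.7]
force: [-0.1, 0.2, 0.3]
opening: 0.0005
t 12.95 p [ 0.4802 -0.0437  0.0231] o [-180.     -0.    173.74] F [-0.12  0.18  0.29] M [ 0.03  0.19 -0.03] op 0.0005
```

View pics/c16.png

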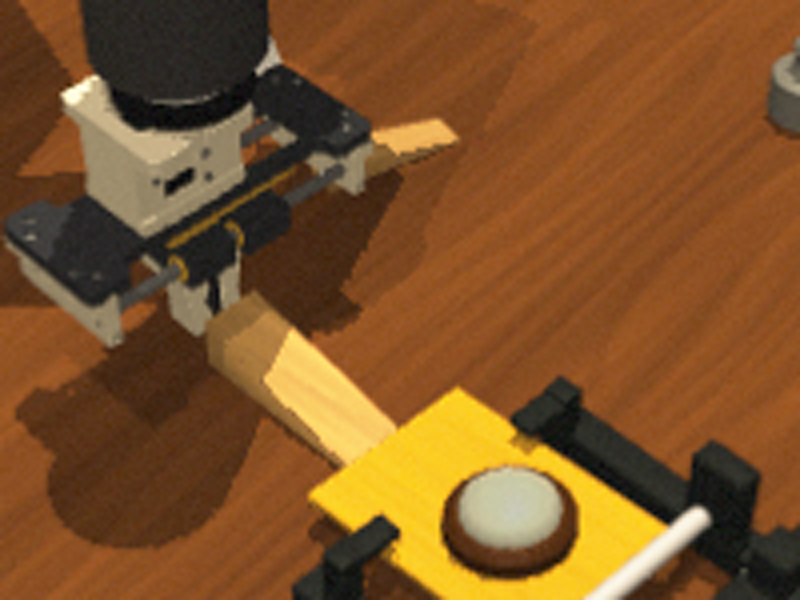

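```bash
python3 -m handwheel '[[-0.001,0,0,0,0,0],[-0.002,0,0,0,0,0],[-0.003,0,0,0,0,0],[-0.004,0,0,0,0,0],[-0.005,0,0,0,0,0],[-0.006,0,0,0,0,0],[-0.007,0,0,0,0,0],[-0.008,0,0,0,0,0]]'; python3 -c "
from h import *
st();snap('scene','s7');crop('s7',200,170,400,320,4,'c17')"
```

```text
clock: 13.95
tool_pos: [0.488, -0.0446, 0.0232]
orientation: [-180.0, -0.0, 173.7]
force: [-1.2, 0.0, -0.1]
opening: 0.0006
t 13.95 p [ 0.488  -0.0446  0.0232] o [-180.     -0.    173.74] F [-1.15  0.04 -0.1 ] M [-0.04  0.19  0.01] op 0.0006
```

View pics/c17.png

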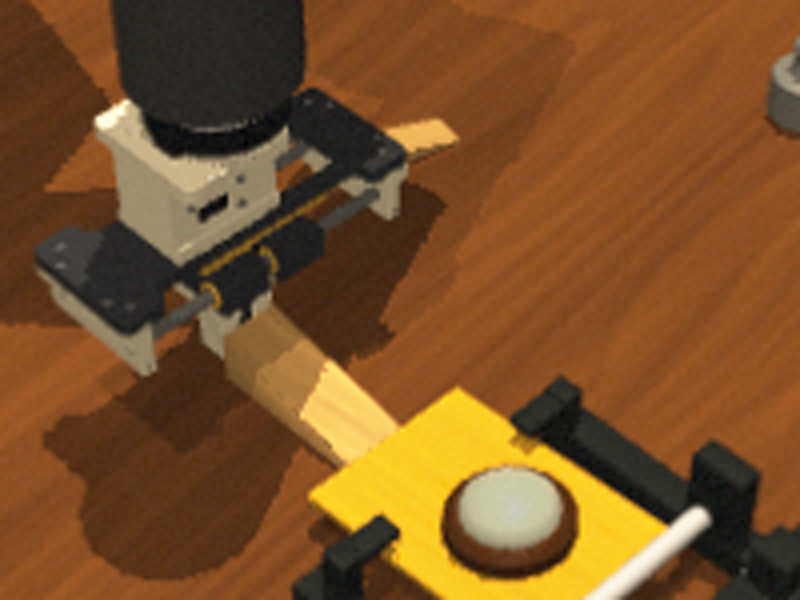

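```bash
python3 -m handwheel '[[-0.0008,0,0,0,0,0],[-0.0016,0,0,0,0,0],[-0.0024,0,0,0,0,0],[-0.0032,0,0,0,0,0],[-0.004,0,0,0,0,0],[-0.005,0,0,0,0,0]]'; python3 -m handwheel '[[-0.0008,0,0,0,0,0],[-0.0016,0,0,0,0,0],[-0.0024,0,0,0,0,0],[-0.0032,0,0,0,0,0],[-0.004,0,0,0,0,0],[-0.005,0,0,0,0,0]]'
```

```text
clock: 14.75
tool_pos: [0.493, -0.0451, 0.0232]
orientation: [180.0, 0.0, 173.7]
force: [-1.5, -0.1, -0.4]
opening: 0.0003
clock: 15.5
tool_pos: [0.498, -0.0457, 0.0232]
orientation: [180.0, -0.0, 173.7]
force: [-0.4, -0.2, 0.2]
opening: 0.0003
```

Insertion is about 39 mm and still free. Continuing slowly.

```bash
python3 -m handwheel '[[-0.0008,0,0,0,0,0],[-0.0016,0,0,0,0,0],[-0.0024,0,0,0,0,0],[-0.0032,0,0,0,0,0],[-0.004,0,0,0,0,0]]'; python3 -c "
from h import *
st();snap('scene','s8');crop('s8',200,170,400,320,4,'c18')"
```

```text
clock: 16.12
tool_pos: [0.502, -0.0461, 0.0232]
orientation: [180.0, -0.0, 173.7]
force: [-0.6, -0.2, 0.2]
opening: 0.0002
t 16.12 p [ 0.502  -0.0461  0.0232] o [180.    -0.   173.74] F [-0.59 -0.21  0.17] M [-0.03  0.26  0.02] op 0.0002
```

View pics/c18.png

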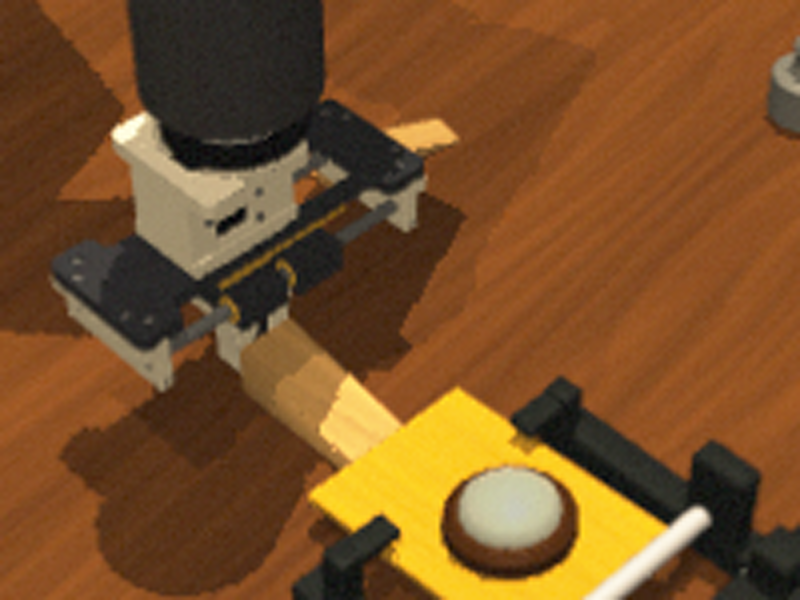

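```bash
python3 -m handwheel '[[-0.0006,0,0,0,0,0],[-0.0012,0,0,0,0,0],[-0.0018,0,0,0,0,0],[-0.0024,0,0,0,0,0],[-0.003,0,0,0,0,0]]'; python3 -m handwheel '[[-0.0006,0,0,0,0,0],[-0.0012,0,0,0,0,0],[-0.0018,0,0,0,0,0],[-0.0024,0,0,0,0,0],[-0.003,0,0,0,0,0]]'
```

```text
clock: 16.8
tool_pos: [0.505, -0.0464, 0.0231]
orientation: [180.0, 0.0, 173.7]
force: [-1.4, 0.2, 0.2]
opening: 0.0004
clock: 17.42
tool_pos: [0.5074, -0.0468, 0.0231]
orientation: [-180.0, -0.1, 173.7]
force: [-3.7, 0.8, 2.9]
opening: 0.0006
```

It starts to bite (Fx -3.7) at about 48 mm. Very small steps now.

```bash
python3 -m handwheel '[[-0.0005,0,0,0,0,0],[-0.001,0,0,0,0,0],[-0.0015,0,0,0,0,0]]'; python3 -m handwheel '[[-0.0005,0,0,0,0,0],[-0.001,0,0,0,0,0],[-0.0015,0,0,0,0,0]]'; python3 -c "
from h import *
st()"
```

```text
clock: 17.8
tool_pos: [0.5078, -0.0472, 0.0229]
orientation: [-180.0, -0.2, 173.7]
force: [-7.5, 2.1, 6.0]
opening: 0.0003
clock: 18.18
tool_pos: [0.509, -0.0475, 0.0229]
orientation: [-179.9, -0.2, 173.7]
force: [-6.7, 1.9, 6.2]
opening: 0.0
t 18.18 p [ 0.509  -0.0475  0.0229] o [-179.95   -0.18  173.72] F [-6.7   1.91  6.2 ] M [0.54 2.54 0.12] op 0.0
```

```bash
python3 -m handwheel '[[-0.0007,0,0,0,0,0],[-0.0014,0,0,0,0,0],[-0.0021,0,0,0,0,0],[-0.0028,0,0,0,0,0],[-0.0035,0,-0.0002,0,0,0],[-0.0042,0,-0.0003,0,0,0]]'; python3 -c "
from h import *
st();snap('scene','s9');crop('s9',200,170,400,320,4,'c19')"
```

```text
clock: 18.92
tool_pos: [0.5145, -0.0477, 0.0231]
orientation: [-180.0, -0.1, 173.7]
force: [-3.8, 0.3, -1.3]
opening: 0.0008
t 18.93 p [ 0.5145 -0.0477  0.0231] o [-1.7998e+02 -6.0000e-02  1.7373e+02] F [-3.78  0.3  -1.34] M [-0.04  1.12 -0.03] op 0.0008
```

View pics/c19.png

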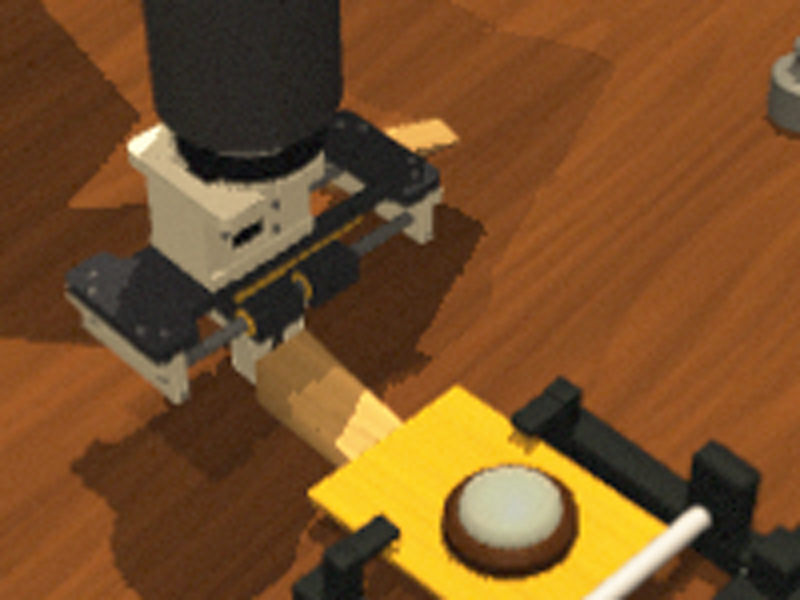

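It's past the sticking point and now takes about 4 N. The stage is being raised. Continuing at a steady creep.

```bash
for i in 1 2; do :; done; python3 -m handwheel '[[-0.0009,0,0,0,0,0],[-0.0018,0,0,0,0,0],[-0.0027,0,0,0,0,0],[-0.0036,0,0,0,0,0],[-0.0045,0,0,0,0,0],[-0.0054,0,0,0,0,0],[-0.0063,0,0,0,0,0],[-0.0072,0,0,0,0,0]]'; python3 -m handwheel '[[-0.0009,0,0,0,0,0],[-0.0018,0,0,0,0,0],[-0.0027,0,0,0,0,0],[-0.0036,0,0,0,0,0],[-0.0045,0,0,0,0,0],[-0.0054,0,0,0,0,0],[-0.0063,0,0,0,0,0],[-0.0072,0,0,0,0,0]]'; python3 -c "
from h import *
st();snap('scene','s10');crop('s10',200,170,400,320,4,'c20')"
```

```text
clock: 19.98
tool_pos: [0.5223, -0.0483, 0.0235]
orientation: [180.0, 0.0, 173.7]
force: [-3.2, 0.6, -0.6]
opening: 0.0004
clock: 20.98
tool_pos: [0.5294, -0.0491, 0.0234]
orientation: [-180.0, -0.0, 173.7]
force: [-2.9, 0.3, -1.2]
opening: 0.0003
t 20.98 p [ 0.5294 -0.0491  0.0234] o [-180.     -0.    173.74] F [-2.94  0.29 -1.23] M [0.09 0.97 0.01] op 0.0003
```

View pics/c20.png

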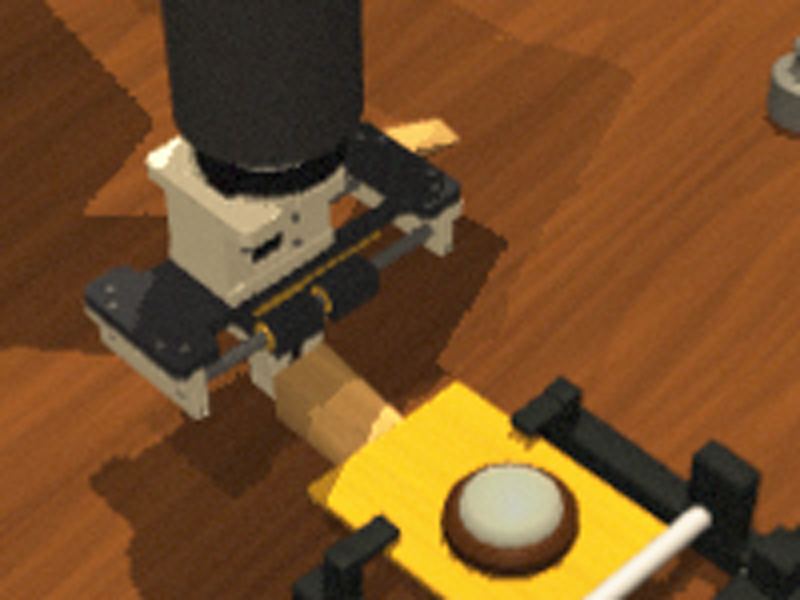

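```bash
python3 -m handwheel '[[-0.0009,0,0,0,0,0],[-0.0018,0,0,0,0,0],[-0.0027,0,0,0,0,0],[-0.0036,0,0,0,0,0],[-0.0045,0,0,0,0,0],[-0.0054,0,0,0,0,0],[-0.0063,0,0,0,0,0],[-0.0072,0,0,0,0,0]]'; python3 -m handwheel '[[-0.0009,0,0,0,0,0],[-0.0018,0,0,0,0,0],[-0.0027,0,0,0,0,0],[-0.0036,0,0,0,0,0],[-0.0045,0,0,0,0,0],[-0.0054,0,0,0,0,0],[-0.0063,0,0,0,0,0]]'; python3 -c "
from h import *
st();snap('scene','s11');crop('s11',200,170,400,320,4,'c21')"
```

```text
clock: 22.02
tool_pos: [0.5366, -0.0499, 0.0235]
orientation: [180.0, 0.0, 173.7]
force: [-2.1, 0.8, -1.1]
opening: 0.0003
clock: 22.9
tool_pos: [0.5428, -0.0506, 0.0234]
orientation: [180.0, 0.0, 173.7]
force: [-3.8, 1.0, -2.4]
opening: 0.0005
t 22.9 p [ 0.5428 -0.0506  0.0234] o [180.     0.   173.74] F [-3.76  1.03 -2.38] M [0.11 0.94 0.05] op 0.0005
```

View pics/c21.png

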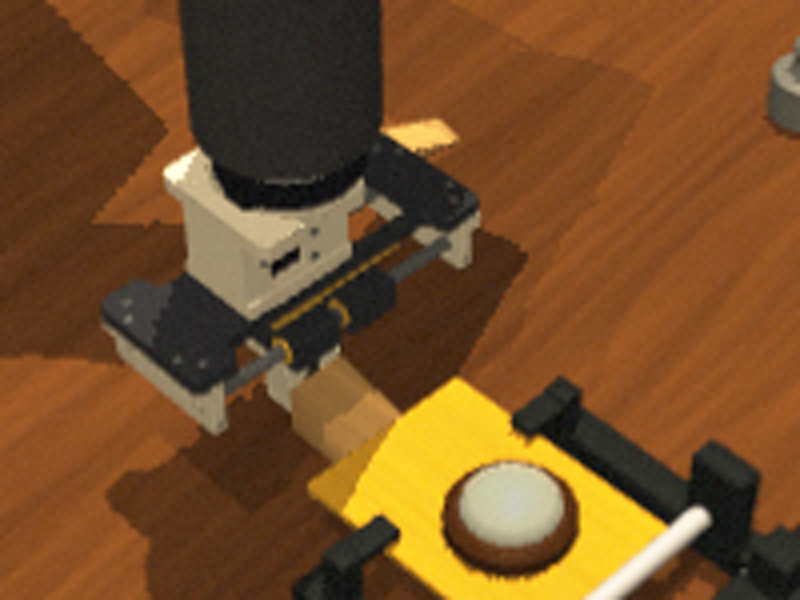

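```bash
python3 -m handwheel '[[-0.0007,0,0,0,0,0],[-0.0014,0,0,0,0,0],[-0.0021,0,0,0,0,0],[-0.0028,0,0,0,0,0],[-0.0035,0,0,0,0,0],[-0.0042,0,0,0,0,0]]'; python3 -m handwheel '[[-0.0006,0,0,0,0,0],[-0.0012,0,0,0,0,0],[-0.0018,0,0,0,0,0],[-0.0024,0,0,0,0,0],[-0.003,0,0,0,0,0],[-0.0036,0,0,0,0,0]]'; python3 -c "
from h import *
st();snap('scene','s12');crop('s12',200,170,400,320,4,'c22')"
```

```text
clock: 23.7
tool_pos: [0.547, -0.0511, 0.0234]
orientation: [180.0, 0.0, 173.7]
force: [-1.7, -0.2, -1.6]
opening: 0.0004
clock: 24.45
tool_pos: [0.5506, -0.0514, 0.0235]
orientation: [180.0, 0.0, 173.7]
force: [-3.3, -0.1, -1.9]
opening: 0.0001
t 24.45 p [ 0.5506 -0.0514  0.0235] o [180.     0.   173.75] F [-3.33 -0.08 -1.91] M [ 0.08  0.91 -0.02] op 0.0001
```

View pics/c22.png

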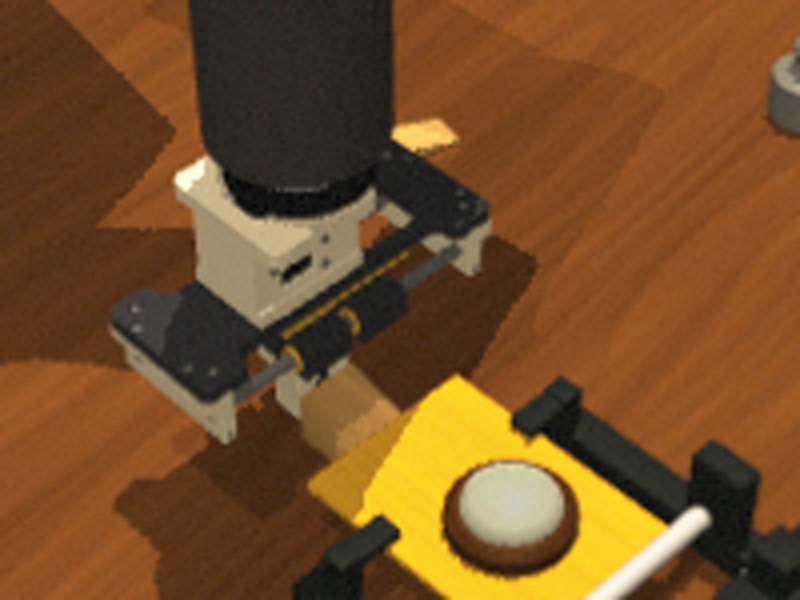

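Insertion is about 92 mm with a steady 3 N. Gentle steps from here until the force rises.

```bash
python3 -m handwheel '[[-0.0006,0,0,0,0,0],[-0.0012,0,0,0,0,0],[-0.0018,0,0,0,0,0],[-0.0024,0,0,0,0,0],[-0.003,0,0,0,0,0]]'; python3 -m handwheel '[[-0.0005,0,0,0,0,0],[-0.001,0,0,0,0,0],[-0.0015,0,0,0,0,0],[-0.002,0,0,0,0,0]]'; python3 -m handwheel '[[-0.0005,0,0,0,0,0],[-0.001,0,0,0,0,0],[-0.0015,0,0,0,0,0]]'
```

```text
clock: 25.12
tool_pos: [0.5535, -0.0517, 0.0234]
orientation: [-180.0, -0.0, 173.7]
force: [-1.5, -0.7, -1.7]
opening: 0.0004
clock: 25.62
tool_pos: [0.5555, -0.052, 0.0234]
orientation: [180.0, -0.0, 173.7]
force: [-2.0, -0.2, -2.2]
opening: 0.0002
clock: 26.0
tool_pos: [0.5571, -0.0521, 0.0235]
orientation: [-180.0, 0.0, 173.7]
force: [-2.2, -0.1, -1.8]
opening: 0.0003
```

```bash
python3 -m handwheel '[[-0.0005,0,0,0,0,0],[-0.001,0,0,0,0,0],[-0.0015,0,0,0,0,0],[-0.002,0,0,0,0,0]]'; python3 -m handwheel '[[-0.0005,0,0,0,0,0],[-0.001,0,0,0,0,0],[-0.0015,0,0,0,0,0]]'; python3 -m handwheel '[[-0.0005,0,0,0,0,0],[-0.001,0,0,0,0,0],[-0.0015,0,0,0,0,0]]'
```

```text
clock: 26.5
tool_pos: [0.559, -0.0524, 0.0235]
orientation: [180.0, 0.0, 173.7]
force: [-2.2, 0.1, -2.3]
opening: 0.0008
clock: 26.88
tool_pos: [0.5605, -0.0525, 0.0235]
orientation: [-180.0, -0.0, 173.7]
force: [-2.3, 0.7, -0.8]
opening: 0.0004
clock: 27.25
tool_pos: [0.562, -0.0527, 0.0235]
orientation: [-180.0, -0.0, 173.7]
force: [-3.5, 0.5, -0.8]
opening: 0.0003
```

```bash
python3 -m handwheel '[[-0.0005,0,0,0,0,0],[-0.001,0,0,0,0,0],[-0.0015,0,0,0,0,0]]'; python3 -m handwheel '[[-0.0005,0,0,0,0,0],[-0.001,0,0,0,0,0],[-0.001,0,0,0,0,0]]'; python3 -c "
from h import *
st();snap('scene','s13');crop('s13',200,170,400,320,4,'c23')"
```

```text
clock: 27.62
tool_pos: [0.5629, -0.0528, 0.0235]
orientation: [-180.0, -0.1, 173.7]
force: [-6.4, 1.8, 2.3]
opening: 0.0005
clock: 28.0
tool_pos: [0.5629, -0.0529, 0.0235]
orientation: [-180.0, -0.1, 173.7]
force: [-8.5, 3.7, 5.8]
opening: 0.0009
t 28.0 p [ 0.5629 -0.0529  0.0235] o [-1.7998e+02 -1.4000e-01  1.7373e+02] F [-8.48  3.74  5.85] M [1.06 2.95 0.09] op 0.0009
```

View pics/c23.png

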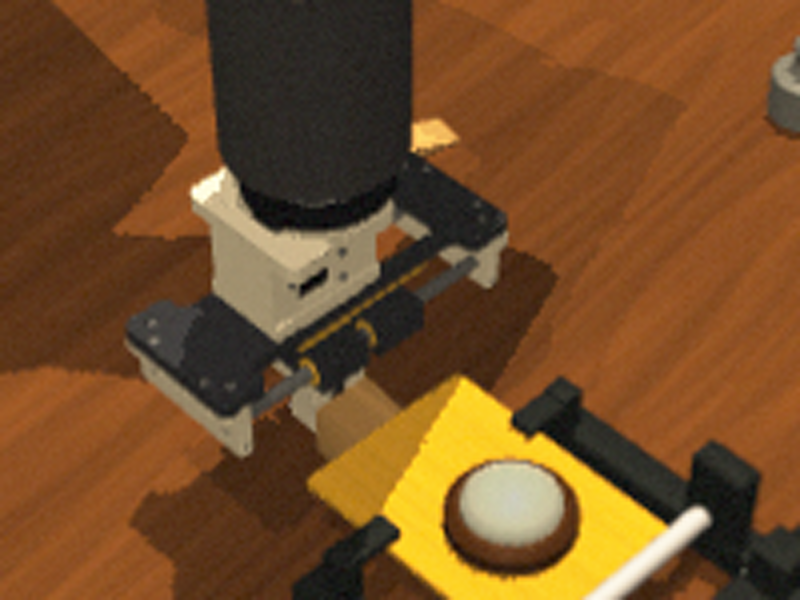

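The stops are met: force climbs while the tool stands still. I'm bringing the push up slowly to about 22–25 N.

```bash
python3 -m handwheel '[[-0.0005,0,0,0,0,0],[-0.001,0,0,0,0,0],[-0.0015,0,0,0,0,0],[-0.0015,0,0,0,0,0]]'; python3 -m handwheel '[[-0.0005,0,0,0,0,0],[-0.001,0,0,0,0,0],[-0.0015,0,0,0,0,0],[-0.0015,0,0,0,0,0]]'
```

```text
clock: 28.55
tool_pos: [0.5631, -0.0531, 0.0234]
orientation: [-180.0, -0.3, 173.7]
force: [-12.6, 4.5, 10.5]
opening: 0.0005
clock: 29.05
tool_pos: [0.5633, -0.0533, 0.0234]
orientation: [-179.9, -0.4, 173.7]
force: [-17.9, 7.2, 14.3]
opening: 0.0004
```

```bash
python3 -m handwheel '[[-0.0003,0.0005,-0.0007,0,0,0],[-0.0006,0.001,-0.0014,0,0,0],[-0.001,0.001,-0.002,0,0,0],[-0.001,0.001,-0.002,0,0,0]]'; python3 -c "
from h import *
st();snap('top','t2');crop('t2',280,100,420,310,2.85,'c24')"
```

```text
clock: 29.55
tool_pos: [0.5635, -0.0531, 0.0236]
orientation: [-179.9, -0.5, 173.6]
force: [-11.0, 1.4, -1.8]
opening: 0.0003
t 29.55 p [ 0.5635 -0.0531  0.0236] o [-179.89   -0.52  173.65] F [-11.03   1.43  -1.75] M [0.74 4.39 0.01] op 0.0003
```

View pics/c24.png

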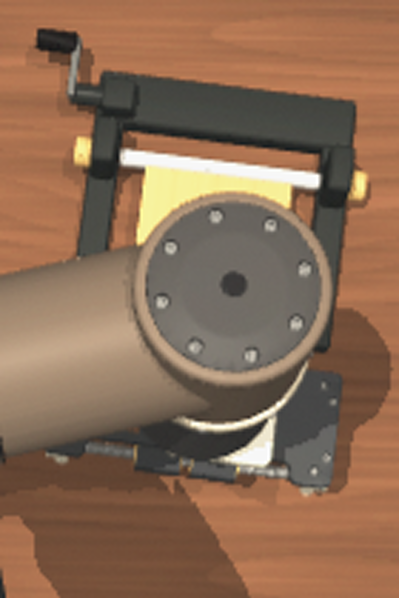

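```bash
python3 -m handwheel '[[-0.0006,0.0001,-0.0002,0,0,0],[-0.0012,0.0002,-0.0003,0,0,0],[-0.0018,0.0003,-0.0005,0,0,0],[-0.0018,0.0003,-0.0005,0,0,0]]'; python3 -m handwheel '[[-0.0005,0.0001,-0.0002,0,0,0],[-0.001,0.0002,-0.0003,0,0,0],[-0.0015,0.0003,-0.0005,0,0,0],[-0.0015,0.0003,-0.0005,0,0,0]]';python3 -c "
from h import *
st()"
```

```text
clock: 30.1
tool_pos: [0.5637, -0.0531, 0.0236]
orientation: [-179.9, -0.7, 173.6]
force: [-15.9, 3.2, -1.0]
opening: 0.0005
clock: 30.6
tool_pos: [0.5638, -0.0531, 0.0236]
orientation: [-179.8, -0.8, 173.6]
force: [-19.2, 3.2, -0.6]
opening: 0.0004
t 30.6 p [ 0.5638 -0.0531  0.0236] o [-179.84   -0.83  173.6 ] F [-19.21   3.23  -0.6 ] M [1.26 6.73 0.03] op 0.0004
```

```bash
python3 -m handwheel '[[-0.0006,0.0001,-0.0002,0,0,0],[-0.0012,0.0002,-0.0003,0,0,0],[-0.0018,0.0003,-0.0004,0,0,0],[-0.0018,0.0003,-0.0004,0,0,0]]'; python3 -m handwheel '[[-0.0004,0,0,0,0,0],[-0.0006,0,0,0,0,0],[-0.0006,0,0,0,0,0]]';python3 -c "
from h import *
st()"
```

```text
clock: 31.1
tool_pos: [0.564, -0.0532, 0.0237]
orientation: [-179.8, -1.0, 173.6]
force: [-22.2, 4.3, 1.6]
opening: 0.0001
clock: 31.48
tool_pos: [0.564, -0.0532, 0.0236]
orientation: [-179.8, -1.0, 173.6]
force: [-24.3, 5.4, 3.7]
opening: 0.0005
t 31.48 p [ 0.564  -0.0532  0.0236] o [-179.8    -1.05  173.57] F [-24.28   5.42   3.66] M [2.16 8.86 0.13] op 0.0005
```

```bash
python3 -m handwheel '[[-0.0004,0.0001,-0.0002,0,0,0],[-0.0008,0.0003,-0.0004,0,0,0],[-0.0012,0.0004,-0.0006,0,0,0],[-0.0012,0.0004,-0.0006,0,0,0]]';python3 -c "
from h import *
st()"
```

```text
clock: 31.98
tool_pos: [0.5642, -0.0533, 0.0237]
orientation: [-179.8, -1.2, 173.5]
force: [-25.5, 5.1, 1.7]
opening: 0.0005
t 31.98 p [ 0.5642 -0.0533  0.0237] o [-179.77   -1.16  173.54] F [-25.49   5.13   1.71] M [1.76 9.32 0.06] op 0.0005
```

About 26 N and solid. Backing off gently, unwinding the small z and y offsets as I go, then looking.

```bash
python3 -m handwheel '[[0.002,-0.0004,0.0007,0,0,0],[0.004,-0.0008,0.0014,0,0,0],[0.006,-0.0012,0.0021,0,0,0],[0.008,-0.0016,0.0028,0,0,0],[0.01,-0.002,0.003,0,0,0],[0.015,-0.002,0.003,0,0,0],[0.025,-0.002,0.003,0,0,0],[0.035,-0.002,0.003,0,0,0]]';python3 -c "
from h import *
st();snap('scene','s14');crop('s14',200,170,400,320,4,'c25')"
```

```text
clock: 32.98
tool_pos: [0.5405, -0.0498, 0.0248]
orientation: [180.0, 0.1, 173.7]
force: [-0.7, 0.1, -0.3]
opening: 0.0001
t 32.98 p [ 0.5405 -0.0498  0.0248] o [1.7997e+02 8.0000e-02 1.7375e+02] F [-0.74  0.14 -0.29] M [-0.03 -0.01 -0.02] op 0.0001
```

View pics/c25.png

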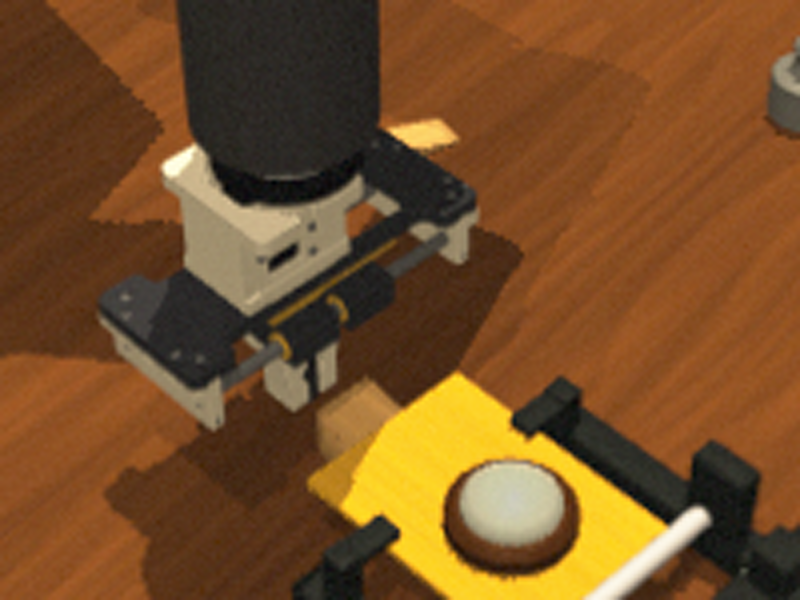

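```bash
python3 -m handwheel '[[0.01,0,-0.04,0,0,0],[0.01,0,-0.1,0,0,0],[0.01,0,-0.16,0,0,0],[0,0,-0.22,0,0,0],[-0.06,0.01,-0.225,0,0,0],[-0.11,0.012,-0.225,0,0,0],[-0.11,0.012,-0.225,0,0,0],[-0.11,0.012,-0.225,0,0,0]]';python3 -c "
from h import *
st();snap('wrist','w10');snap('scene','s15');crop('s15',240,230,440,380,4,'c26')"
```

```text
clock: 34.02
tool_pos: [0.6507, -0.0501, 0.2488]
orientation: [-180.0, -0.1, 173.7]
force: [-0.7, 0.0, -0.3]
opening: 0.0006
t 34.02 p [ 0.6507 -0.0501  0.2488] o [-1.7999e+02 -6.0000e-02  1.7373e+02] F [-0.74  0.05 -0.34] M [-0.06  0.04 -0.01] op 0.0006
```

View pics/w10.png

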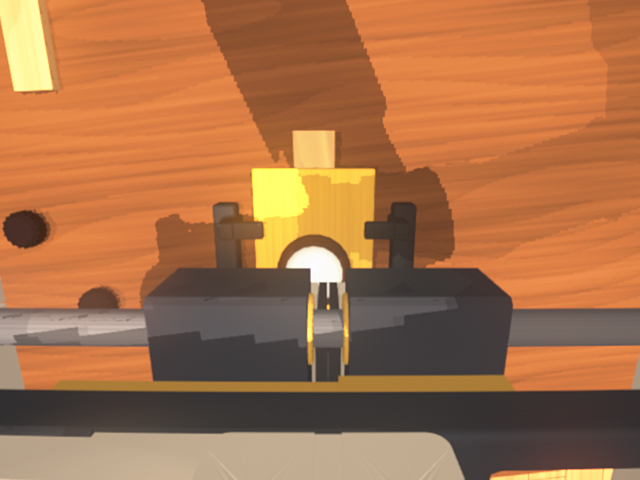

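View pics/c26.png

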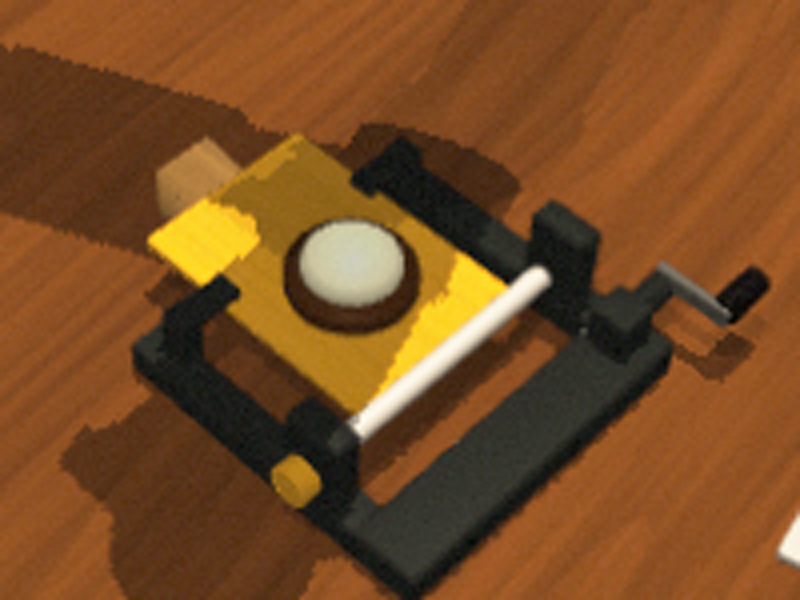

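```bash
python3 - <<'E'
from h import *
crop('w10',230,110,400,250,4.5,'c27')
A=load('w10');S=load('scene0');S2=load('s15')
for p,q,z in [((252.3,169.),(277,290.2),0),((375.7,169.),(314.8,263.7),0)]:
    print(tri([(A,p),(S2,q)])[0].round(4))
B=load('w2')
for s,a,b in((B,(256.1,156.9),(376.7,157.2)),(A,(252.3,169.),(375.7,169.))):
    for z in(.018,.0295): print(z,np.linalg.norm(onz(s,a,z)-onz(s,b,z)).round(4))
E
```

```text
[ 0.6025 -0.1106  0.0296]
[ 0.6143 -0.0023  0.0268]
0.018 0.1091
0.0295 0.1057
0.018 0.1124
0.0295 0.1089
```

View pics/c27.png

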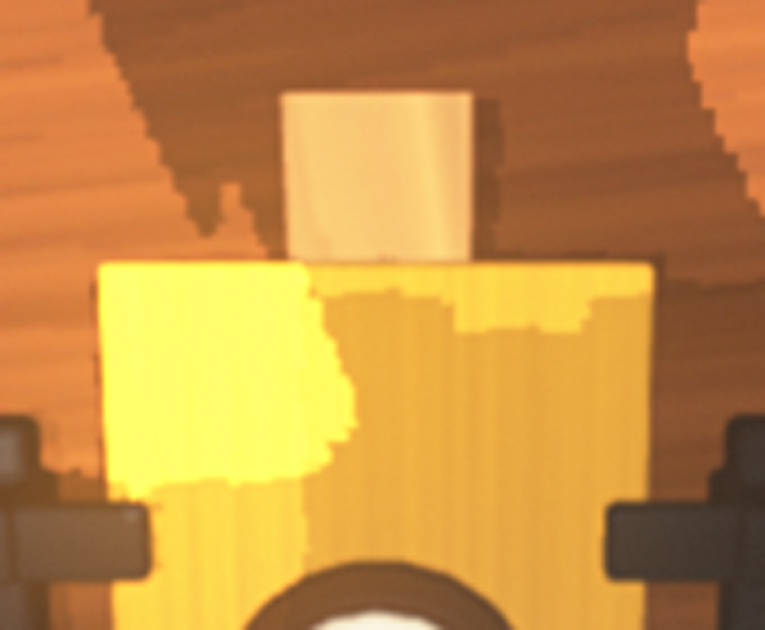

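The lip rose about 11.5 mm, the full droop. In c27 the wedge (281–472, mid 376.5) sits square at the lip's middle (98–654, mid 376), and the gripper is clear in the air. Handing in.

```bash
python3 -c "
from h import *
st(); print(ctrl.close_job())"
```

```text
t 34.12 p [ 0.6504 -0.0501  0.2498] o [1.8000e+02 1.0000e-02 1.7375e+02] F [ 0.03  0.25 -0.59] M [-0.02 -0.01  0.03] op 0.0006
the job is handed in; nothing more can be done
None
```

The wedge is in, square under the middle of the stage's front lip, and the job was handed in at 34.1 s. I carried the larger boxwood wedge over, laid it flat with its thin end under the lip, let go, and pushed the butt slowly with closed fingers. It bit at about 48 mm and rode in at 2–4 N. When it met the stops I built the push up to about 26 N and backed off.

**Last checks, with the arm clear:**
- **Level:** the lip stands about 11.5 mm higher by its apparent width in the wrist camera, against an expected 11 mm of droop. The two-camera fix of the lip corners gave 8.5 to 11 mm. That spread fits a 2–5 mm bias seen between the scene camera and the others.
- **Centred and square:** wedge mid-line and lip middle agree to within half a millimetre.
- **Depth:** about 34–36 mm of the butt stays outside the lip, within the 30–55 mm given.
- **Other things:** none of the moves came near them, and those in the last views look unmoved. I took no full final picture of every one.

**Off-line forces:** at the stops, friction briefly put about 14 N downward and 5 N sideways on the wedge, not on the stage. I eased that off before the final push.

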